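# Hang a panel carrier on the covered curing rail

## Robot

A 6-joint arm with a two-finger parallel gripper is mounted at the origin on a cart in front of the work surface, level with it; the furniture and walls round the work are solid. World frame = base frame: x ahead of the robot, y to its left, z up, the work surface at z = 0. Lengths are in mm, angles in rad, forces in N, time in s.
With the tool pointing down it reaches from about 375 to 825 mm from the base axis. Payload 5.5 kg.
Tool frame: the origin (TCP) lies midway between the tips of the shut fingers; the grasp point (between the pads) lies 19 mm behind it (bot.grasp_offset is the distance from the TCP to the grasp point, in mm); z points along the fingers, y is the line along which they close (so a half turn about z gives the same grasp; the last joint's range is limited). The gripper opens to 85 mm and grips with 20 to 120 N. Pads are 22 mm wide; open, the fingers measure 114 mm over their backs; the gripper's body (76 mm by 85 mm) begins 54 mm behind the grasp point. The pads swing forward as they close: fully open they stand 13 mm farther back than shut.
Start: joints at [1.15, 0.314, -0.047, 1.21, 0, 1.571], TCP at [245.091, 547.654, 231.299] pointing down, gripper open.
Joint ranges: [-2.67, 2.67], [-0.69, 1.73], [-1.03, 1.25], [-2.08, 2.16], [-1.42, 1.45], [-3.14, 3.14]. Speed limits (rad/s): [2.39, 2.39, 3.01, 3.14, 3.14, 3.14].

## Interface

Orientations are given as a unit quaternion [x, y, z, w].
In Python, from cell import bot, eyes gives the robot as it stands. The module is installed in compiled form; this text tells all that it offers.
- The arm moves only by the shell command python3 -m creep 'ROWS' [FORCE]. ROWS is JSON, a list of rows, each an object of numbers: "rx", "ry", "rz": the turn, a rotation vector about the tool's x, y, z in degrees; "x", "y", "z": the shift along the tool's x, y, z in mm; "hand": the gripper command: -1 is shut, 1 is fully open, values between are in proportion. A call has 1 to 8 rows; each row shifts and turns the commanded pose from where the row before left it, along the tool's axes as they then stand; what a row does not reach is not made up. A row lasts 1/8 s, in which the tool goes at most 62.5 mm and 10.7 degrees, less where a joint would pass 70% of its speed; a pose out of reach is approached as far as the arm can. A call with a gripper value outside its range is refused whole. The fingers move at their own pace and stop on an object; FORCE is the grip in N (left out, the last holds). Time passes only in rows, so rows that do not move let the fingers close. It gives the time, the measured TCP pose, the force, the opening and the grip force at its end, in the units of the state.
- bot.get_state(): the state, without advancing time (a new reading comes with each control period).
- eyes.grab_frame(name): name is "scene" or "top" or "wrist"; returns (picture, depth): 400x640x3 uint8, red, green, blue; 400x640 float32, mm along the optical axis (not along the pixel's ray), 0 where there is no reading.
- eyes.camera_params(name): a dict with "mtx" (3x3 intrinsics, pixels), "dist" ([k1, k2, p1, p2, k3] as OpenCV has them; the pictures are not rectified), "view" (4x4, takes a point from world to camera coordinates). Camera axes: x right, y down, z forward; pixel columns grow to the right and rows downward; lengths in mm; the calibration is good to about 2 mm. A picture is of the moment at which its call begins: read the wrist's pose just before it. camera_params takes no time and is no camera call; for the wrist camera it gives the pose at the moment of the call.
- bot.hand_in(): hands the job in; it is judged then, once.
Trained networks look in the newest picture that a camera, given by its name, has taken for a name from the list of things; names that differ only in an ending like _2 or _b are one class to them, and where a whole thing is asked for, a point or a joint stands for the part that bears it (a point fixed in the world has none). Each returns a list of dicts, best first, with "confidence" (0 to 1); they miss things now and then, are a little off and sometimes report something else, mostly with a low value. They report only what shows in the picture. A call takes as long as a camera call.
- eyes.cut_out(camera, target): "pixels" (400x640 bool, what is visible of it) and "uv" ([column, row] in pixels, amid what is visible of it).
The state is a dict: "time": time; "joints": joint angles; "dq": joint speeds; "joint_efforts": joint torques, N m; "eef_pos": TCP position; "eef_rot": TCP orientation; "wrist_force": force on the tool from outside, world axes, zero at the start; "wrist_torque": the same for the moment, N m; "grip_width": finger opening in mm; "grasp_force": force on a finger pad.
Only numpy, scipy, OpenCV 4.12 (cv2) and the standard library are available. Lean on these libraries where they do the work, as an engineer would, in place of code of your own. Each camera call takes 0.05 s, during which the arm holds its last target. There are 200 camera calls.

## Task

Lift the test-panel carrier out of the narrow dip tank by its neck, stand it upright on the bench and let go, then take it again by the black grip tab at its front and hang it on the free middle station of the covered rail: hook over the lip, tongue down in the index pocket behind it, fully home. Keep the carrier upright throughout, leave it hanging there, and do not disturb the beaker, the bowl or the timer.

Things in the scene. Friction and masses are not known exactly. Their poses are not given: they have to be found in the camera images.
- carrier: Loose aluminium test-panel carrier, 0.2 to 0.4 kg, 133 x 70 x 194 mm, stands stably on its base. Own frame (mm): x towards the hook side, z up, origin at the underside below the neck. Base plate x -113..4, y +-35, z 0..4; back plate x 0..4, y +-33, up to z 104; four fixed grey panels x -76..-24, y +-26, up to z 68. Centre of mass about (-35, 0, 55).
- neck (a point): Middle of the carrier's neck, by which it is lifted from above: 28 mm wide (carrier y), 8 mm thick (x -4..4), up to z 190 below the hook; this point at carrier frame (0, 0, 168).
- hook (a point): Carrier frame (9, 0, 186), under the bridge of the J-hook, midway between neck and tongue; rests on the lip when fully home. Bridge x -4..20, y +-11, z 186..194. The tongue turns down at its far end: x 14..20, 22 mm wide, tip at z 166; gap between neck and tongue 10 mm.
- grip_tab (a point): Middle of the carrier's upright black grip tab on the front edge of its base: 44 mm wide (carrier y), 10 mm thick (carrier x, -113..-103), top edge 42 mm over the carrier's underside; this point at carrier frame (-108, 0, 28). The panels begin 27 mm behind the tab.
- tank: Fixed narrow white dip tank, open on top and empty: inside 131 x 84 mm, walls 4 mm, 120 mm high, floor 4 mm; origin under its centre, x along its length. The carrier stands in it, hook end to the tank's +x, 5 to 9 mm from each wall: only neck and hook stand out, the tab is out of reach.
- rail: Fixed curing rail along its own y, 368 mm long, grey end plates at y +-175. Origin on the bench below the lip's front face, mid station; x away from the robot. Front plate x 0..4, z 146 up to the lip's top at 236; trough x 4..20 behind it, then a wall as high as the lip. Carriers like the loose one hang fixed at y -120 and 120, from x -120, lowest at z 50.
- free_station (a point): Rail frame (0, 0, 236): lip's top, front face, mid station. In the trough here an index pocket: two 40 mm steel blocks, tops 14 mm below the lip, with a 28 mm slot between them for the tongue. The slot's centre lies up to 15 mm either side along the rail, unmeasured: find it by touch. On a block the hook stays 6 mm too high; in the slot the bridge sinks onto the lip.
- cover_edge (a point): Middle of the lower front edge of the clear dust cover over the rail, at rail frame (-33, 0, 290), with an aluminium trim along it. The cover reaches back to x 63, its underside at z 296: the hook goes in under it, and the gripper stays in front of it.
- beaker: Loose glass beaker, 65 mm across, 87 mm high, origin under its centre; leave alone.
- bowl: Loose small steel bowl, 55 mm across, 28 mm high, origin under its centre; leave alone.
- timer: Loose lab timer, 66 x 66 x 18 mm, origin under its centre; leave alone.

How it is judged:
By the outcome, as a careful person would: the job done as asked, in the order asked, and still so for the second after the job is handed in, with the robot touching nothing.
It also fails if it takes over 72 s, if anything falls off the work surface, if the arm or the gripper's body presses on something with over 40 N, if the wrist force passes 120 N, or if a joint passes its speed limit or range.

## Working session

There is one attempt and no reset: what is moved stays moved. The work goes in short steps, Python scripts to look and compute and a shell command to move; the robot and the scene stay as the last step left them, time stands still between calls to the robot, and variables do not carry over. Pictures are saved under pics/ and viewed, at most 10 in all, crops included, and the job is handed in when it is done.

```bash
mkdir -p pics
cat > h.py <<'E'
import numpy as np, cv2
from scipy.spatial.transform import Rotation as R
from cell import bot, eyes
def world(cam,d,mask=None,P=None):
    P=P or eyes.camera_params(cam)
    m=(d>0) if mask is None else (mask&(d>0))
    v,u=np.nonzero(m); z=d[v,u].astype(float)
    n=cv2.undistortPoints(np.stack([u,v],1).astype(np.float64)[:,None],np.array(P["mtx"],float),np.array(P["dist"],float))[:,0]
    c=np.c_[n*z[:,None],z,np.ones(len(z))]
    return (np.linalg.inv(np.array(P["view"]))@c.T).T[:,:3],u,v
def st():
    s=bot.get_state(); print({k:np.round(s[k],3).tolist() for k in("time","joints","eef_pos","eef_rot","wrist_force","grip_width","grasp_force")}); return s
E
python3 - <<'E'
from h import *
s=st(); print(R.from_quat(s["eef_rot"]).as_matrix().round(3), bot.grasp_offset)
ims=[]
for c in("scene","top"):
    p,d=eyes.grab_frame(c); cv2.imwrite(f"pics/{c}0.png",p[:,:,::-1])
    np.save(f"{c}0.npy",d)
    print(c,np.linalg.inv(np.array(eyes.camera_params(c)["view"])).round(2).tolist())
    for t in("carrier","tank","rail","neck","hook","beaker","bowl","timer","cover_edge","grip_tab"):
        r=eyes.cut_out(c,t)
        for o in r[:2]:
            w,u,v=world(c,d,o["pixels"])
            if len(w): print(c,t,round(o["confidence"],2),np.round(o["uv"]),len(w),np.percentile(w,[3,50,97],axis=0).round(0).tolist())
st()
E
```

```text
{'time': 0.0, 'joints': [1.15, 0.314, -0.048, 1.21, -0.0, 1.571], 'eef_pos': [244.88, 547.131, 230.466], 'eef_rot': [0.209, 0.978, -0.001, -0.0], 'wrist_force': [0.217, -0.814, -0.76], 'grip_width': 85.364, 'grasp_force': 0.0}
[[-0.913  0.408 -0.001]
 [ 0.408  0.913 -0.002]
 [-0.    -0.002 -1.   ]] 18.700000000000003
scene [[0.89, -0.35, 0.3, 133.2], [-0.46, -0.67, 0.58, -719.69], [-0.0, -0.65, -0.76, 1124.21], [0.0, 0.0, 0.0, 1.0]]
scene carrier 0.76 [264. 142.] 239 [[409.0, 345.0, 60.0], [470.0, 361.0, 127.0], [490.0, 405.0, 198.0]]
scene tank 0.8 [251. 157.] 1556 [[347.0, 295.0, 10.0], [413.0, 319.0, 76.0], [491.0, 405.0, 121.0]]
scene tank 0.7 [265. 140.] 225 [[404.0, 345.0, 57.0], [470.0, 360.0, 127.0], [489.0, 406.0, 198.0]]
scene rail 0.63 [364. 175.] 8083 [[556.0, -159.0, 13.0], [661.0, -32.0, 205.0], [728.0, 187.0, 302.0]]
scene neck 0.49 [263. 143.] 240 [[400.0, 345.0, 56.0], [469.0, 360.0, 122.0], [489.0, 389.0, 199.0]]
scene hook 0.75 [263. 137.] 205 [[405.0, 346.0, 58.0], [470.0, 359.0, 143.0], [492.0, 384.0, 199.0]]
scene beaker 0.78 [348. 310.] 596 [[408.0, -349.0, 21.
[... 1303 characters left out ...]
473 [[409.0, -349.0, 26.0], [438.0, -325.0, 41.0], [464.0, -292.0, 86.0]]
top bowl 0.6 [263. 255.] 276 [[322.0, 155.0, 1.0], [346.0, 180.0, 7.0], [369.0, 200.0, 30.0]]
top timer 0.94 [383. 241.] 474 [[355.0, -205.0, 10.0], [385.0, -175.0, 15.0], [415.0, -144.0, 20.0]]
top cover_edge 0.93 [318. 128.] 9651 [[554.0, -153.0, 10.0], [658.0, 23.0, 298.0], [725.0, 190.0, 303.0]]
top grip_tab 0.81 [200. 223.] 901 [[375.0, 331.0, 4.0], [441.0, 358.0, 52.0], [487.0, 388.0, 197.0]]
{'time': 1.1, 'joints': [1.15, 0.313, -0.047, 1.21, 0.0, 1.571], 'eef_pos': [245.079, 547.629, 231.312], 'eef_rot': [0.209, 0.978, -0.0, -0.0], 'wrist_force': [0.083, 0.034, -0.728], 'grip_width': 85.035, 'grasp_force': 0.0}
```

Run:
```python
from h import *
def box(w): 
    r=cv2.minAreaRect(w[:,:2].astype(np.float32)); return np.round(r[0],1),np.round(r[1],1),round(r[2],1)
for c in("scene","top"):
    d=np.load(c+"0.npy"); w,u,v=world(c,d)
    near=(abs(w[:,0]-430)<140)&(abs(w[:,1]-355)<110)
    a=w[near&(w[:,2]>108)&(w[:,2]<130)]; print(c,"rim",len(a),box(a))
    a=w[near&(w[:,2]>150)&(w[:,2]<215)]; print("hook",len(a),a.mean(0).round(1),box(a)); 
    a=w[near&(w[:,2]>188)&(w[:,2]<205)]; print("bridge",len(a),np.median(a,0).round(1),box(a))
    rr=(w[:,0]>520)&(abs(w[:,1])<300)&(w[:,0]<800)
    a=w[rr&(w[:,2]>285)&(w[:,2]<315)]; print("cover",len(a),a.min(0),a.max(0),box(a))
    a=w[rr&(w[:,2]>150)&(w[:,2]<230)]
    print("mid",len(a),a.min(0).round(),a.max(0).round())
P=cv2.imread("pics/top0.png"); S=cv2.imread("pics/scene0.png")
cv2.imwrite("pics/both.png",np.vstack([cv2.resize(P[60:300,120:480],(800,533))]))
cv2.imwrite("pics/scene_c.png",cv2.resize(S[60:345,200:560],(758,600)))
```

```text
scene rim 349 (array([420.8, 350.6]), array([147.4, 106. ]), 11.6)
hook 102 [476.6 357.8 182.5] (array([479.8, 360.2]), array([26.2, 31. ]), 7.7)
bridge 45 [478.1 358.9 196.5] (array([479.8, 362.3]), array([23.4, 30.2]), 18.8)
cover 3023 [ 602.8983064  -169.45514745  285.10341563] [741.90591681 209.73216065 307.23571781] (array([672.4,  20. ]), array([100.2, 370.2]), 6.9)
mid 1749 [ 630. -300.  150.] [768. 197. 230.]
top rim 517 (array([421.9, 352.8]), array([147. ,  98.3]), 12.1)
hook 143 [478.  360.5 187.1] (array([481.8, 363. ]), array([25.8, 27.6]), 13.2)
bridge 95 [479.  362.8 196.3] (array([482. , 363.3]), array([25.7, 27.6]), 15.0)
cover 6008 [ 603.80455643 -167.1101737   285.34632436] [743.82349224 208.15653547 306.65412199] (array([673.7,  19.8]), array([100.1, 368.3]), 6.6)
mid 977 [ 631. -299.  150.] [766. 193. 227.]
```

View pics/both.png

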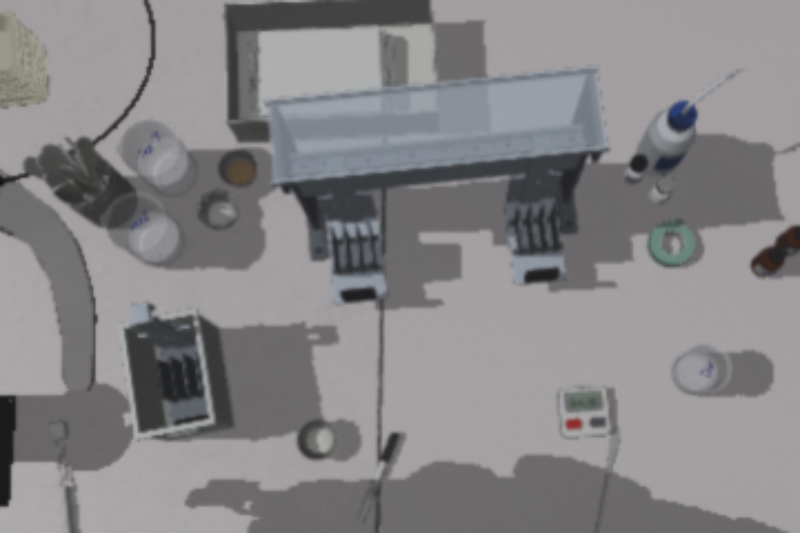

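View pics/scene_c.png

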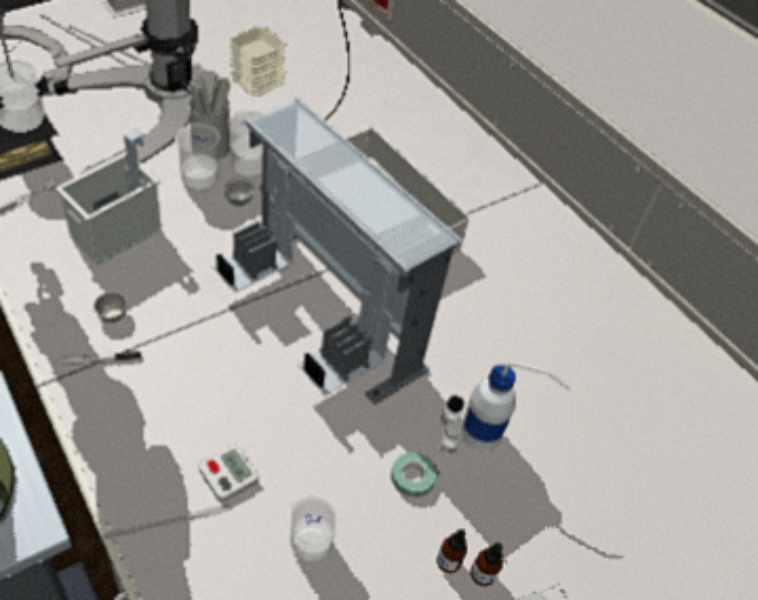

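The top view shows the tank at left (≈(165,375) in the crop) with the hook at its upper-left end (142,312), and the rail with two hung carriers (tabs at (357,293) and (541,273)). The middle and the bench in front of it are free. The scene view agrees.

```bash
cat >> h.py <<'E'
def to(p,yaw_y,s=None):
    """tool-frame turn about z first (deg, tool axis), then shift to reach world TCP p with tool y at angle yaw_y"""
    s=s or bot.get_state(); M=R.from_quat(s["eef_rot"]).as_matrix()
    a=np.radians(yaw_y); y=np.array([np.cos(a),np.sin(a),0]); z=np.array([0,0,-1.]); T=np.c_[np.cross(y,z),y,z]
    print("rot",R.from_matrix(M.T@T).as_rotvec(degrees=True).round(2),"shift after rot",(T.T@(np.array(p)-s["eef_pos"])).round(1))
E
python3 -m creep '[{"rz":-8.6},{"rz":-8.6},{"rz":-8.6},{"rz":-8.7},{"x":-38,"y":-45,"z":-6},{"x":-38,"y":-45,"z":-6},{"x":-38,"y":-45,"z":-6},{"x":-38,"y":-45,"z":-6}]' 60
python3 -m creep '[{"x":-10,"y":-45,"z":-6},{},{}]'
cat > look.py <<'E'
from h import *
import sys
s=st(); P=eyes.camera_params("wrist"); p,d=eyes.grab_frame("wrist"); cv2.imwrite(f"pics/{sys.argv[1]}.png",p[:,:,::-1]); np.savez(f"{sys.argv[1]}.npz",d=d,**{k:np.array(P[k]) for k in("mtx","dist","view")})
w,u,v=world("wrist",d,P=P)
def box(w): 
    r=cv2.minAreaRect(w[:,:2].astype(np.float32)); return np.round(r[0],1),np.round(r[1],1),round(r[2],1)
E
python3 - w1 <<'E'
exec(open("look.py").read())
print(np.linalg.inv(P["view"]).round(2).tolist())
near=(abs(w[:,0]-430)<140)&(abs(w[:,1]-355)<110)
for lo,hi in((110,130),(150,190),(190,205)):
    a=w[near&(w[:,2]>lo)&(w[:,2]<hi)]
    if len(a)>5: print(lo,len(a),np.median(a,0).round(1),box(a))
E
```

```text
{'time': 1.1, 'joints': [1.15, 0.313, -0.047, 1.21, 0.0, 1.571], 'eef_pos': [245.079, 547.629, 231.312], 'eef_rot': [0.209, 0.978, -0.0, -0.0], 'wrist_force': [0.083, 0.034, -0.728], 'grip_width': 85.035, 'grasp_force': 0.0}
[[0.41, 0.86, 0.29, 168.62], [0.91, -0.39, -0.13, 582.93], [0.0, 0.32, -0.95, 374.43], [0.0, 0.0, 0.0, 1.0]]
110 515 [373.6 390.5 119.4] (array([384.1, 345.8]), array([65.4, 99.5]), 10.9)$[0]: bad value
$[0]: bad value
```

View pics/w1.png

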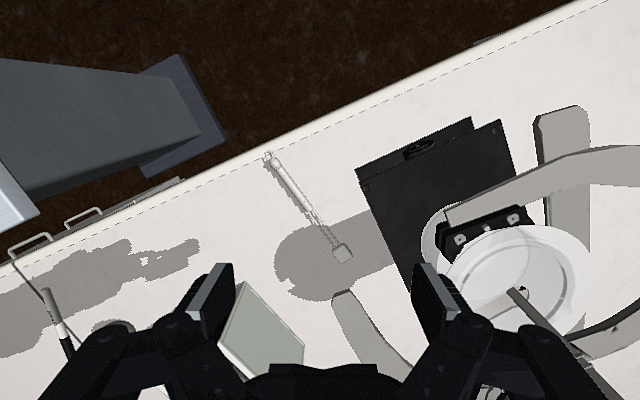

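The move was refused, and the picture is only from the start pose: a tank corner shows between the fingers at (260,335). I'll give all seven fields in each row.

```bash
python3 -m creep '[{"rx":0,"ry":0,"rz":-8.6,"x":0,"y":0,"z":0,"hand":1},{"rx":0,"ry":0,"rz":-8.6,"x":0,"y":0,"z":0,"hand":1},{"rx":0,"ry":0,"rz":-8.6,"x":0,"y":0,"z":0,"hand":1},{"rx":0,"ry":0,"rz":-8.7,"x":0,"y":0,"z":0,"hand":1},{"rx":0,"ry":0,"rz":0,"x":-38,"y":-45,"z":-6,"hand":1},{"rx":0,"ry":0,"rz":0,"x":-38,"y":-45,"z":-6,"hand":1},{"rx":0,"ry":0,"rz":0,"x":-38,"y":-45,"z":-6,"hand":1},{"rx":0,"ry":0,"rz":0,"x":-38,"y":-45,"z":-6,"hand":1}]' 60
python3 - <<'E'
from h import *
to([474,361.5,260],100.5)
E
```

```text
time: 2.15
eef_pos: [428.3, 396.8, 255.7]
eef_rot: [-0.091, 0.996, 0.0, 0.0]
wrist_force: [1.0, 0.3, -0.2]
grip_width: 85.3
grasp_force: 0.0
rot [ 0.02  0.03 -0.09] shift after rot [-38.5 -43.   -4.3]
```

```bash
python3 -m creep '[{"rx":0,"ry":0,"rz":0,"x":-38,"y":-43,"z":-4,"hand":1},{"rx":0,"ry":0,"rz":0,"x":0,"y":0,"z":0,"hand":1},{"rx":0,"ry":0,"rz":0,"x":0,"y":0,"z":0,"hand":1}]' 60
python3 - w2 <<'E'
exec(open("look.py").read())
near=(abs(w[:,0]-430)<140)&(abs(w[:,1]-355)<110)
for lo,hi in((110,130),(150,190),(190,205)):
    a=w[near&(w[:,2]>lo)&(w[:,2]<hi)]
    if len(a)>5: print(lo,len(a),np.median(a,0).round(1),box(a))
E
```

```text
time: 2.52
eef_pos: [472.0, 362.6, 259.1]
eef_rot: [-0.09, 0.996, 0.0, -0.0]
wrist_force: [-0.5, -0.5, -0.7]
grip_width: 85.5
grasp_force: 0.0
{'time': 2.525, 'joints': [0.655, 0.296, -0.008, 1.267, 0.001, 0.474], 'eef_pos': [471.957, 362.57, 259.113], 'eef_rot': [-0.09, 0.996, 0.0, -0.0], 'wrist_force': [-0.456, -0.492, -0.672], 'grip_width': 85.464, 'grasp_force': 0.0}
110 4865 [404.3 348.  120.2] (array([423. , 353.8]), array([146.7,  98.6]), 11.6)
150 589 [471.3 361.9 172. ] (array([471.4, 362. ]), array([ 2. , 27.8]), 11.8)
190 1100 [479.4 364.1 198. ] (array([482.4, 364.1]), array([23.7, 27.8]), 11.5)
```

View pics/w2.png

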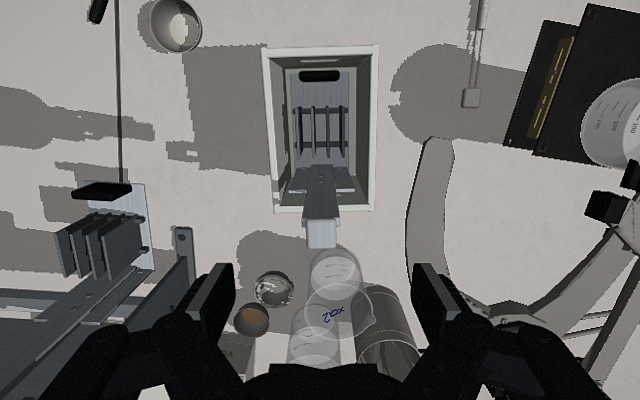

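The wrist view shows the tank with the carrier inside. The neck is at about (321,190), the hook at (321,230) and the tab at (320,76), well centred between the fingers. Neck is at (475,362.7), yaw 11.5°.

```bash
python3 - <<'E'
from h import *
to([475,362.7,150],101.5)
E
python3 -m creep '[{"rx":0,"ry":0,"rz":-1.1,"x":0,"y":0,"z":0,"hand":1},{"rx":0,"ry":0,"rz":0,"x":-3,"y":0,"z":49,"hand":1},{"rx":0,"ry":0,"rz":0,"x":0,"y":0,"z":40,"hand":1},{"rx":0,"ry":0,"rz":0,"x":0,"y":0,"z":20,"hand":1},{"rx":0,"ry":0,"rz":0,"x":0,"y":0,"z":0,"hand":0},{"rx":0,"ry":0,"rz":0,"x":0,"y":0,"z":0,"hand":-0.2}]' 100
python3 - <<'E'
from h import *
to([475,362.7,150],101.5)
E
```

```text
rot [ 0.01 -0.04 -1.07] shift after rot [ -3.4  -1.  109.1]
time: 3.32
eef_pos: [475.2, 364.1, 151.4]
eef_rot: [-0.101, 0.995, 0.0, 0.001]
wrist_force: [-0.8, 0.4, 0.6]
grip_width: 51.5
grasp_force: 0.0
rot [0.04 0.07 0.07] shift after rot [ 0.4 -1.4  1.4]
```

Correct y by −1.4 mm and close.

```bash
python3 -m creep '[{"rx":0,"ry":0,"rz":0,"x":0,"y":-1.3,"z":0,"hand":-0.2},{"rx":0,"ry":0,"rz":0,"x":0,"y":0,"z":0,"hand":-0.5},{"rx":0,"ry":0,"rz":0,"x":0,"y":0,"z":0,"hand":-1},{"rx":0,"ry":0,"rz":0,"x":0,"y":0,"z":0,"hand":-1},{"rx":0,"ry":0,"rz":0,"x":0,"y":0,"z":0,"hand":-1},{"rx":0,"ry":0,"rz":0,"x":0,"y":0,"z":0,"hand":-1},{"rx":0,"ry":0,"rz":0,"x":0,"y":0,"z":0,"hand":-1}]' 100
```

```text
time: 4.2
eef_pos: [476.4, 362.2, 151.8]
eef_rot: [-0.1, 0.995, 0.0, 0.001]
wrist_force: [-0.3, -1.6, 5.5]
grip_width: 26.5
grasp_force: 98.4
```

```bash
python3 -m creep '[{"rx":0,"ry":0,"rz":0,"x":0,"y":0,"z":-8,"hand":-1},{"rx":0,"ry":0,"rz":0,"x":0,"y":0,"z":-16,"hand":-1},{"rx":0,"ry":0,"rz":0,"x":0,"y":0,"z":-25,"hand":-1},{"rx":0,"ry":0,"rz":0,"x":0,"y":0,"z":-25,"hand":-1},{"rx":0,"ry":0,"rz":0,"x":0,"y":0,"z":-25,"hand":-1},{"rx":0,"ry":0,"rz":0,"x":0,"y":0,"z":-25,"hand":-1},{"rx":0,"ry":0,"rz":0,"x":0,"y":0,"z":-20,"hand":-1},{"rx":0,"ry":0,"rz":0,"x":0,"y":0,"z":0,"hand":-1}]' 100
python3 - w3 <<'E'
exec(open("look.py").read())
m=(abs(w[:,0]-430)<140)&(abs(w[:,1]-355)<60)&(w[:,2]>125)
r=R.from_quat(s["eef_rot"]).as_matrix(); q=(w[m]-s["eef_pos"])@r   # tool frame
# base/tab: low points
for lo,hi in ((125,155),(155,185),(185,215),(215,260)):
    a=w[m&(w[:,2]>lo)&(w[:,2]<hi)] if False else w[m][(w[m][:,2]>lo)&(w[m][:,2]<hi)]
    if len(a)>5: print(lo,len(a),a.min(0).round(0),np.median(a,0).round(0),a.max(0).round(0))
E
```

```text
time: 5.2
eef_pos: [476.2, 362.6, 296.7]
eef_rot: [-0.1, 0.995, 0.001, 0.002]
wrist_force: [-0.3, -0.1, -2.1]
grip_width: 26.1
grasp_force: 98.5
{'time': 5.2, 'joints': [0.651, 0.292, 0.071, 1.346, 0.0, 0.45], 'eef_pos': [476.161, 362.601, 296.659], 'eef_rot': [-0.1, 0.995, 0.001, 0.002], 'wrist_force': [-0.335, -0.14, -2.11], 'grip_width': 26.132, 'grasp_force': 98.522}
125 6189 [359. 308. 150.] [405. 352. 153.] [485. 398. 155.]
155 1882 [362. 308. 155.] [444. 355. 164.] [483. 396. 185.]
185 2413 [362. 320. 185.] [427. 351. 193.] [483. 396. 215.]
215 3506 [396. 324. 215.] [470. 360. 227.] [485. 396. 260.]
```

View pics/w3.png

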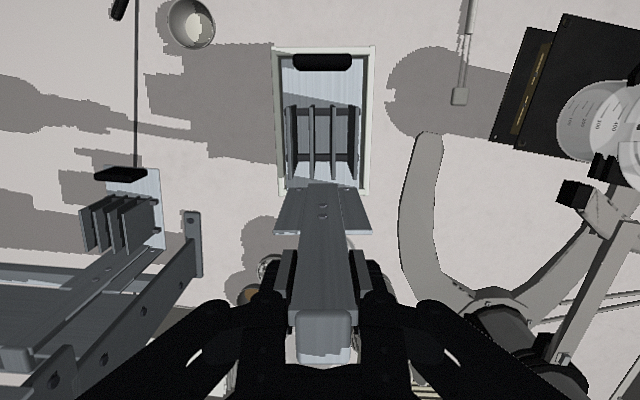

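The carrier is out of the tank and level: the base with the tab sits at (322,62) and the back plate at (322,210). Next, a check on tilt and the shift to the bench spot.

Run:
```python
from h import *
f=np.load("w3.npz"); w,u,v=world("wrist",f["d"],P=f)
m=(w[:,0]>350)&(w[:,0]<490)&(abs(w[:,1]-355)<60)&(w[:,2]>144)&(w[:,2]<160); a=w[m]
for _ in range(3):
    A=np.c_[a[:,:2]-[475,362],np.ones(len(a))]; c=np.linalg.lstsq(A,a[:,2],rcond=None)[0]; r=a[:,2]-A@c; a=a[abs(r)<2.5]
print(len(a),c, np.degrees(c[:2]).round(2))
to([520,5,290],96.7)
```

```text
6222 [2.18996836e-03 3.58332785e-04 1.53200729e+02] [0.13 0.02]
rot [0.05 0.08 4.79] shift after rot [  -2.4 -359.9    5.1]
```

```bash
python3 -m creep '[{"rx":0,"ry":0,"rz":2.4,"x":0,"y":0,"z":0,"hand":-1},{"rx":0,"ry":0,"rz":2.4,"x":0,"y":0,"z":0,"hand":-1},{"rx":0,"ry":0,"rz":0,"x":0,"y":-20,"z":0,"hand":-1},{"rx":0,"ry":0,"rz":0,"x":0,"y":-40,"z":0,"hand":-1},{"rx":0,"ry":0,"rz":0,"x":0,"y":-50,"z":0,"hand":-1},{"rx":0,"ry":0,"rz":0,"x":0,"y":-50,"z":0,"hand":-1},{"rx":0,"ry":0,"rz":0,"x":0,"y":-50,"z":0,"hand":-1},{"rx":0,"ry":0,"rz":0,"x":0,"y":-50,"z":0,"hand":-1}]' 100
python3 -m creep '[{"rx":0,"ry":0,"rz":0,"x":0,"y":-40,"z":20,"hand":-1},{"rx":0,"ry":0,"rz":0,"x":0,"y":-30,"z":30,"hand":-1},{"rx":0,"ry":0,"rz":0,"x":0,"y":-20,"z":30,"hand":-1},{"rx":0,"ry":0,"rz":0,"x":0,"y":-10,"z":30,"hand":-1},{"rx":0,"ry":0,"rz":0,"x":0,"y":0,"z":20,"hand":-1},{"rx":0,"ry":0,"rz":0,"x":0,"y":0,"z":0,"hand":-1},{"rx":0,"ry":0,"rz":0,"x":0,"y":0,"z":0,"hand":-1}]' 100
python3 - <<'E'
from h import *
to([520,5,148],96.7)
E
```

```text
time: 6.25
eef_pos: [504.9, 101.0, 293.7]
eef_rot: [-0.058, 0.998, -0.0, -0.0]
wrist_force: [0.4, -0.2, -1.9]
grip_width: 26.3
grasp_force: 98.7
time: 7.12
eef_pos: [517.3, 4.0, 164.9]
eef_rot: [-0.058, 0.998, -0.0, 0.0]
wrist_force: [-0.7, 0.5, -2.6]
grip_width: 26.4
grasp_force: 98.9
rot [-0.01  0.02 -0.01] shift after rot [-2.8  0.7 16.9]
```

Lower slowly until it touches down (expected at TCP z ≈ 147.5).

```bash
python3 -m creep '[{"rx":0,"ry":0,"rz":0,"x":0,"y":0,"z":8,"hand":-1},{"rx":0,"ry":0,"rz":0,"x":0,"y":0,"z":4,"hand":-1},{"rx":0,"ry":0,"rz":0,"x":0,"y":0,"z":2,"hand":-1},{"rx":0,"ry":0,"rz":0,"x":0,"y":0,"z":1.5,"hand":-1},{"rx":0,"ry":0,"rz":0,"x":0,"y":0,"z":1,"hand":-1},{"rx":0,"ry":0,"rz":0,"x":0,"y":0,"z":0,"hand":-1},{"rx":0,"ry":0,"rz":0,"x":0,"y":0,"z":0,"hand":-1}]' 100
```

```text
time: 8.0
eef_pos: [517.4, 4.4, 147.9]
eef_rot: [-0.058, 0.998, 0.0, 0.0]
wrist_force: [0.2, -0.5, -1.3]
grip_width: 26.4
grasp_force: 99.1
```

```bash
python3 -m creep '[{"rx":0,"ry":0,"rz":0,"x":0,"y":0,"z":1,"hand":-1},{"rx":0,"ry":0,"rz":0,"x":0,"y":0,"z":0,"hand":-1},{"rx":0,"ry":0,"rz":0,"x":0,"y":0,"z":0,"hand":-0.2},{"rx":0,"ry":0,"rz":0,"x":0,"y":0,"z":0,"hand":0.6},{"rx":0,"ry":0,"rz":0,"x":0,"y":0,"z":0,"hand":1},{"rx":0,"ry":0,"rz":0,"x":0,"y":0,"z":0,"hand":1},{"rx":0,"ry":0,"rz":0,"x":0,"y":0,"z":0,"hand":1}]' 100
```

```text
time: 8.88
eef_pos: [517.3, 4.3, 146.7]
eef_rot: [-0.058, 0.998, -0.0, -0.0]
wrist_force: [-0.3, 0.1, -0.2]
grip_width: 85.3
grasp_force: 0.0
```

```bash
python3 - <<'E'
from h import *
f=np.load("w3.npz"); w,u,v=world("wrist",f["d"],P=f)
M=R.from_quat([-0.1,0.995,0.001,0.002]).as_matrix(); q=(w-[476.2,362.6,296.7])@M
m=(abs(q[:,0])<45)&(abs(q[:,1])<75)&(q[:,2]<15)&(q[:,2]>-110); q=q[m]; u=u[m]; v=v[m]
for z in range(-95,15,8):
    a=q[(q[:,2]>z)&(q[:,2]<=z+8)]
    if len(a)>5:
        L=a[a[:,1]<0];Rr=a[a[:,1]>0]
        print(z,len(a),"y",[x.round(0).tolist() for x in(np.percentile(L[:,1],[1,50,99]) if len(L) else np.zeros(1),np.percentile(Rr[:,1],[1,50,99]) if len(Rr) else np.zeros(1))],"x",np.percentile(a[:,0],[2,98]).round(0))
E
python3 -m creep '[{"rx":0,"ry":0,"rz":0,"x":0,"y":0,"z":-30,"hand":1},{"rx":0,"ry":0,"rz":0,"x":0,"y":0,"z":-50,"hand":1},{"rx":0,"ry":0,"rz":0,"x":0,"y":0,"z":-50,"hand":1},{"rx":0,"ry":0,"rz":0,"x":40,"y":0,"z":0,"hand":1},{"rx":0,"ry":0,"rz":0,"x":50,"y":0,"z":0,"hand":1},{"rx":0,"ry":0,"rz":9,"x":18,"y":0,"z":0,"hand":0},{"rx":0,"ry":0,"rz":9,"x":0,"y":0,"z":0,"hand":-0.3}]' 100
```

```text
-95 1249 y [[-20.0, -14.0, -8.0], [10.0, 16.0, 53.0]] x [16. 18.]
-87 7546 y [[-59.0, -19.0, -0.0], [1.0, 21.0, 62.0]] x [ 7. 18.]
-79 7261 y [[-56.0, -42.0, -1.0], [1.0, 44.0, 58.0]] x [-2. 18.]
-71 4231 y [[-53.0, -40.0, -11.0], [13.0, 42.0, 55.0]] x [-11.  18.]
-63 5927 y [[-48.0, -36.0, -13.0], [16.0, 39.0, 50.0]] x [-11.  13.]
-55 3556 y [[-45.0, -29.0, -1.0], [1.0, 31.0, 48.0]] x [-13.  14.]
-47 4359 y [[-38.0, -8.0, -0.0], [0.0, 9.0, 40.0]] x [-18.  13.]
-39 1616 y [[-25.0, -12.0, -0.0], [0.0, 14.0, 27.0]] x [-10.  12.]
-31 1295 y [[-25.0, -12.0, -0.0], [0.0, 14.0, 28.0]] x [ 4. 12.]
-23 1119 y [[-25.0, -12.0, -0.0], [0.0, 14.0, 28.0]] x [ 4. 12.]
-15 932 y [[-25.0, -12.0, -0.0], [0.0, 13.0, 28.0]] x [ 4. 12.]
-7 493 y [[-18.0, -7.0, -0.0], [0.0, 9.0, 21.0]] x [ 4. 11.]
1 360 y [[-12.0, -7.0, -0.0], [0.0, 7.0, 15.0]] x [4. 5.]
9 254 y [[-12.0, -6.0, -0.0], [0.0, 8.0, 15.0]] x [4. 5.]
time: 9.75
eef_pos: [408.7, -8.4, 277.2]
eef_rot: [0.101, 0.995, -0.0, 0.0]
wrist_force: [0.7, -0.6, 0.7]
grip_width: 51.2
grasp_force: 0.0
```

The fingers flare out about 40 mm above the tips, so closing along carrier x would hit the panels. I'll take the tab across its 44 mm width instead, turning back first and looking at it.

```bash
python3 -m creep '[{"rx":0,"ry":0,"rz":-9,"x":0,"y":0,"z":0,"hand":0.8},{"rx":0,"ry":0,"rz":-9,"x":0,"y":0,"z":0,"hand":0.8},{"rx":0,"ry":0,"rz":0,"x":0,"y":0,"z":40,"hand":0.8},{"rx":0,"ry":0,"rz":0,"x":0,"y":0,"z":0,"hand":0.8},{"rx":0,"ry":0,"rz":0,"x":0,"y":0,"z":0,"hand":0.8}]' 120
python3 - w4 <<'E'
exec(open("look.py").read())
near=(w[:,0]>370)&(w[:,0]<560)&(abs(w[:,1])<70)
for lo,hi in((2,7),(36,46),(60,74),(185,205)):
    a=w[near&(w[:,2]>lo)&(w[:,2]<hi)]
    if len(a)>5: print(lo,len(a),np.median(a,0).round(1),box(a))
for o in eyes.cut_out("wrist","grip_tab")[:1]:
    a,_,_=world("wrist",d,o["pixels"],P); print(o["confidence"],o["uv"],a.min(0),a.max(0)); a=a[a[:,2]>38]; print(len(a),box(a),np.median(a,0))
E
```

```text
time: 10.38
eef_pos: [410.3, -8.2, 237.7]
eef_rot: [-0.058, 0.998, -0.0, 0.0]
wrist_force: [0.0, 0.0, 0.8]
grip_width: 76.8
grasp_force: 0.0
{'time': 10.375, 'joints': [-0.02, -0.048, -0.451, 1.168, -0.0, -0.137], 'eef_pos': [410.277, -8.22, 237.699], 'eef_rot': [-0.058, 0.998, -0.0, 0.0], 'wrist_force': [0.006, 0.01, 0.809], 'grip_width': 76.754, 'grasp_force': 0.0}
2 2734 [454.4  -0.9   4.2] (array([463.9,   1.8]), array([184.5, 138.4]), 1.0)
36 641 [413.5  -4.6  41.7] (array([461.2,  -1.2]), array([114.4,  64.9]), 6.4)
60 902 [482.5   3.4  68. ] (array([4.799e+02, 2.000e-01]), array([77.8, 65.3]), 7.4)
185 708 [515.6   4.8 193. ] (array([519.8,   5.2]), array([15.3, 28.1]), 9.5)
0.59 [318.3, 251.3] [400.58359179 -42.13863561  -0.75392662] [718.11790028  50.11008439 312.20145409]
5435 (array([463.9,   3.7]), array([127.3,  65.2]), 1.4) [513.48603465   3.7149201  100.80180523]
```

View pics/w4.png

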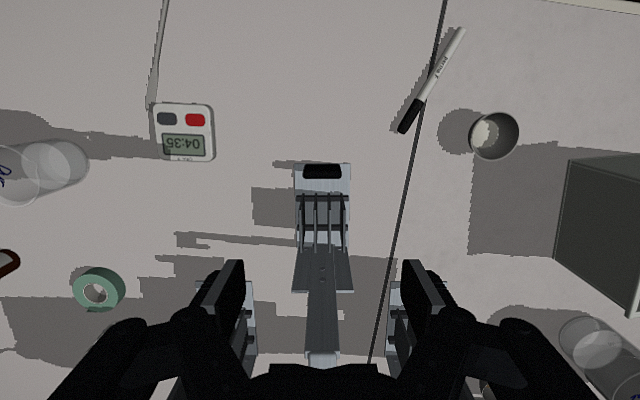

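The carrier stands upright by itself, tab at (321,171), neck at (321,330). Next is the exact tab position from its top face.

Run:
```python
from h import *
f=np.load("w4.npz"); w,u,v=world("wrist",f["d"],P=f)
def box(w): 
    r=cv2.minAreaRect(w[:,:2].astype(np.float32)); return np.round(r[0],1),np.round(r[1],1),round(r[2],1)
a=w[(w[:,0]>395)&(w[:,0]<428)&(abs(w[:,1]+6)<30)&(w[:,2]>39)&(w[:,2]<45)]; print("tab",len(a),a.mean(0),box(a))
a=w[(w[:,0]>395)&(w[:,0]<460)&(abs(w[:,1]+6)<50)&(w[:,2]>2.5)&(w[:,2]<6)]; print("base",box(a))
a=w[(w[:,0]>500)&(w[:,0]<535)&(abs(w[:,1]-5)<20)&(w[:,2]>140)&(w[:,2]<188)]; print("neck",len(a),np.median(a,0),box(a))
a=w[(w[:,0]>440)&(w[:,0]<510)&(abs(w[:,1])<45)&(w[:,2]>64)&(w[:,2]<71)]; print("panels",len(a),box(a))
to([411.4,-5.5,8],96.7)
```

```text
tab 310 [409.0758821   -7.87565997  41.87968786] (array([409.5,  -7.6]), array([ 9.7, 42.9]), 8.3)
base (array([428.8,  -8.9]), array([91.9, 62.5]), 89.2)
neck 1296 [513.43777771   4.68108159 167.13025768] (array([513.5,   4.5]), array([ 3.3, 28.1]), 7.3)
panels 501 (array([467.3,  -1. ]), array([52.3, 51.1]), 7.1)
rot [-0.01  0.11 -0.01] shift after rot [ -0.8   2.7 230.2]
```

```bash
python3 -m creep '[{"rx":0,"ry":0,"rz":0,"x":0.7,"y":0.6,"z":40,"hand":0.8},{"rx":0,"ry":0,"rz":0,"x":0,"y":0,"z":55,"hand":0.8},{"rx":0,"ry":0,"rz":0,"x":0,"y":0,"z":55,"hand":0.8},{"rx":0,"ry":0,"rz":0,"x":0,"y":0,"z":45,"hand":0.8},{"rx":0,"ry":0,"rz":0,"x":0,"y":0,"z":20,"hand":0.8},{"rx":0,"ry":0,"rz":0,"x":0,"y":0,"z":13,"hand":0.8},{"rx":0,"ry":0,"rz":0,"x":0,"y":0,"z":0,"hand":0.5}]' 120
python3 - <<'E'
from h import *
to([409.5,-7.7,9],96.7); print(bot.get_state()["joints"])
E
```

```text
time: 11.35
eef_pos: [409.6, -7.7, 8.9]
eef_rot: [-0.058, 0.998, 0.0, -0.0]
wrist_force: [-0.3, -0.3, -0.4]
grip_width: 63.9
grasp_force: 0.0
rot [ 0.   -0.01 -0.01] shift after rot [ 0.1  0.  -0.1]
[-1.88520233e-02  1.92948988e-01 -7.83394950e-01  5.94600555e-01
  1.30960313e-05 -1.35594508e-01]
```

```bash
python3 -m creep '[{"rx":0,"ry":0,"rz":0,"x":0,"y":0,"z":0,"hand":0.2},{"rx":0,"ry":0,"rz":0,"x":0,"y":0,"z":0,"hand":-1},{"rx":0,"ry":0,"rz":0,"x":0,"y":0,"z":0,"hand":-1},{"rx":0,"ry":0,"rz":0,"x":0,"y":0,"z":0,"hand":-1},{"rx":0,"ry":0,"rz":0,"x":0,"y":0,"z":0,"hand":-1},{"rx":0,"ry":0,"rz":0,"x":0,"y":0,"z":0,"hand":-1}]' 120
python3 -m creep '[{"rx":0,"ry":0,"rz":0,"x":0,"y":0,"z":-4,"hand":-1},{"rx":0,"ry":0,"rz":0,"x":0,"y":0,"z":-10,"hand":-1},{"rx":0,"ry":0,"rz":0,"x":0,"y":0,"z":-20,"hand":-1},{"rx":0,"ry":0,"rz":0,"x":0,"y":0,"z":-26,"hand":-1},{"rx":0,"ry":0,"rz":0,"x":0,"y":0,"z":-20,"hand":-1},{"rx":0,"ry":0,"rz":0,"x":0,"y":0,"z":0,"hand":-1},{"rx":0,"ry":0,"rz":0,"x":0,"y":0,"z":0,"hand":-1}]' 120
cat > pose.py <<'E'
exec(open("look.py").read())
# carrier-held check in tool frame: base plate + neck front face -> pitch/yaw
M=R.from_quat(s["eef_rot"]).as_matrix(); q=(w-s["eef_pos"])@M; q=q*[-1,1,-1] # forward, left?, up
n=q[(q[:,0]>95)&(q[:,0]<118)&(abs(q[:,1])<20)&(q[:,2]>100)&(q[:,2]<185)]
def fit(a,dep,ind,k=3):
    for _ in range(k):
        A=np.c_[a[:,ind],np.ones(len(a))]; c=np.linalg.lstsq(A,a[:,dep],rcond=None)[0]; r=a[:,dep]-A@c; a=a[abs(r)<max(1.5,1.5*r.std())]
    return c,len(a)
print("neck n",len(n),np.median(n,0).round(1))
c,k=fit(n,0,[1,2]); print("neck face slope deg (y,z)",np.degrees(c[:2]).round(2),k,"y ext",np.percentile(n[:,1],[2,98]).round(1))
t=q[(q[:,0]>95)&(q[:,0]<135)&(abs(q[:,1])<30)&(q[:,2]>176)&(q[:,2]<200)]; print("bridge top",len(t),np.percentile(t,[5,50,95],axis=0).round(1).tolist() if len(t) else "")
p2=q[(q[:,0]>25)&(q[:,0]<90)&(abs(q[:,1])<30)&(q[:,2]>50)&(q[:,2]<68)]
c,k=fit(p2,2,[0,1]); print("panel top slopes deg (x,y)",np.degrees(c[:2]).round(2),k,np.median(p2,0).round(1))
E
python3 pose.py w5
```

```text
time: 12.1
eef_pos: [410.5, -7.8, 10.4]
eef_rot: [-0.058, 0.998, -0.0, 0.001]
wrist_force: [-3.1, 0.0, 10.3]
grip_width: 41.8
grasp_force: 120.4
time: 12.98
eef_pos: [408.8, -7.7, 88.4]
eef_rot: [-0.058, 0.998, 0.0, -0.0]
wrist_force: [-0.1, -0.1, -2.4]
grip_width: 41.6
grasp_force: 121.5
{'time': 12.975, 'joints': [-0.019, 0.075, -0.692, 0.804, 0.0, -0.136], 'eef_pos': [408.844, -7.706, 88.388], 'eef_rot': [-0.058, 0.998, 0.0, -0.0], 'wrist_force': [-0.095, -0.115, -2.395], 'grip_width': 41.61, 'grasp_force': 121.467}
neck n 0 [nan nan nan]
  return _methods._mean(a, axis=axis, dtype=dtype,
  ret = um.true_divide(
  ret = _var(a, axis=axis, dtype=dtype, out=out, ddof=ddof,
  arrmean = um.true_divide(arrmean, div, out=arrmean,
  ret = ret.dtype.type(ret / rcount)
Traceback (most recent call last):
  File "pose.py", line 10, in <module>
    c,k=fit(n,0,[1,2]); print("neck face slope deg (y,z)",np.degrees(c[:2]).round(2),k,"y ext",np.percentile(n[:,1],[2,98]).round(1))
                                                                                               ~~~~~~~~~~~~~^^^^^^^^^^^^^^^
IndexError: index -1 is out of bounds for axis 0 with size 0
```

View pics/w5.png

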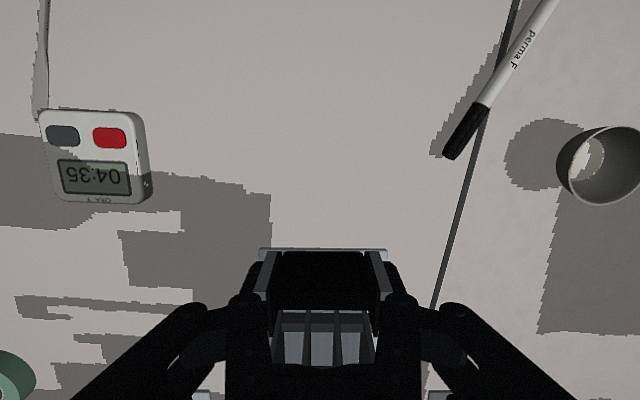

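The wrist view now shows only the tab between the fingers at (320,285), with bowl and timer untouched. The fixed cameras will give the carrier's attitude and the rail.

```bash
cat > fx.py <<'E'
from h import *
import sys
def box(w): 
    r=cv2.minAreaRect(w[:,:2].astype(np.float32)); return np.round(r[0],1).tolist(),np.round(r[1],1).tolist(),round(r[2],1)
s=st()
W={}
for c in("scene","top"):
    p,d=eyes.grab_frame(c); cv2.imwrite(f"pics/{c}_{sys.argv[1]}.png",p[:,:,::-1]); W[c]=world(c,d)[0]
e=np.radians(6.7); ex=np.array([np.cos(e),np.sin(e)]); ey=np.array([-ex[1],ex[0]])
E
cat > a.py <<'E'
exec(open("fx.py").read())
for c,w in W.items():
    o=s["eef_pos"]; q=np.c_[(w[:,:2]-o[:2])@ex,(w[:,:2]-o[:2])@ey,w[:,2]-o[2]]
    a=q[(q[:,0]>90)&(q[:,0]<140)&(abs(q[:,1])<25)&(q[:,2]>177)&(q[:,2]<195)]; print(c,"bridge top rel",len(a),np.percentile(a,[2,50,98],axis=0).round(1).tolist())
    a=q[(q[:,0]>96)&(q[:,0]<125)&(abs(q[:,1])<45)&(q[:,2]>0)&(q[:,2]<90)]; print(c,"back",len(a),np.percentile(a,[2,50,98],axis=0).round(1).tolist())
    a=q[(q[:,0]>25)&(q[:,0]<90)&(abs(q[:,1])<30)&(q[:,2]>50)&(q[:,2]<70)]; print(c,"panel",len(a),np.percentile(a,[2,50,98],axis=0).round(1).tolist())
    # rail frame about guess (658,18)
    g=np.array([658,18.]); r=np.c_[(w[:,:2]-g)@ex,(w[:,:2]-g)@ey,w[:,2]]
    for yy in(-65,0,65):
        a=r[(abs(r[:,0])<25)&(abs(r[:,1]-yy)<25)&(r[:,2]>150)&(r[:,2]<232)]
        if len(a)>5: print(c,"plate",yy,len(a),np.percentile(a[:,0],[10,50,90]).round(1))
    for yy in(-120,120):
        a=r[(r[:,0]>-135)&(r[:,0]<-100)&(abs(r[:,1]-yy)<40)&(r[:,2]>86)&(r[:,2]<98)]
        if len(a)>5: print(c,"tab",yy,len(a),a.mean(0).round(1),box(a))
    a=r[(r[:,0]>-45)&(r[:,0]<75)&(abs(r[:,1])<200)&(r[:,2]>280)&(r[:,2]<312)]
    if len(a): print(c,"cover",np.percentile(a,[.2,50,99.8],axis=0).round(1).tolist(), "front edge by y",[np.percentile(a[abs(a[:,1]-y)<15,0],1).round(1) for y in(-150,-75,75,150)])
E
python3 a.py f1
```

```text
{'time': 13.025, 'joints': [-0.019, 0.076, -0.692, 0.804, 0.0, -0.136], 'eef_pos': [408.496, -7.701, 88.063], 'eef_rot': [-0.058, 0.998, 0.0, -0.001], 'wrist_force': [-0.667, 0.745, -1.625], 'grip_width': 41.766, 'grasp_force': 121.467}
scene bridge top rel 60 [[102.8, -14.9, 177.5], [111.7, -3.5, 180.9], [126.7, 10.3, 185.4]]
scene back 239 [[100.4, -34.2, 2.1], [105.2, -10.2, 46.6], [108.3, 31.5, 88.4]]
scene panel 115 [[31.3, -27.2, 50.1], [57.4, -9.5, 54.7], [79.9, 23.2, 60.7]]
scene plate -65 220 [-1.7 -0.2  1.8]
scene plate 0 187 [-1.7  0.1  1.5]
scene plate 65 180 [-1.6  0.2  1.9]
scene tab -120 41 [-116.8 -120.2   90.6] ([-116.2, -119.8], [42.3, 10.3], 89.3)
scene tab 120 33 [-116.4  117.2   90.9] ([-116.4, 120.1], [10.9, 42.3], 4.3)
scene cover [[-35.0, -183.0, 281.8], [11.3, -26.0, 299.8], [63.2, 181.6, 306.3]] front edge by y [np.float64(-34.3), np.float64(-34.4), np.float64(-33.9), np.float64(-33.7)]
top bridge top rel 50 [[113.0, -12.5, 178.0], [120.0, -2.9, 181.3], [127.1, 8.6, 184.4]]Traceback (most recent call last):
  File "a.py", line 5, in <module>
    a=q[(q[:,0]>
[... 179 characters left out ...]
                                                    ~~~~~~~~~~~~~^^^^^^^^^^^^^^^^^^^^
    return _quantile_unchecked(
        a, q, axis, out, overwrite_input, method, keepdims, weights)
    return _ureduce(a,
                    func=_quantile_ureduce_func,
    ...<5 lines>...
                    overwrite_input=overwrite_input,
                    method=method)
    r = func(a, **kwargs)
    result = _quantile(arr,
                       quantiles=q,
    ...<2 lines>...
                       out=out,
                       weights=wgt)
    slices_having_nans = np.isnan(arr[-1, ...])
                                  ~~~^^^^^^^^^
IndexError: index -1 is out of bounds for axis 0 with size 0
```

Run:
```python
from h import *
out=[]
g=np.array([657.7,18.]); e=np.radians(6.7); ex=np.array([np.cos(e),np.sin(e)]); ey=np.array([-ex[1],ex[0]])
for c in("top","scene"):
    P=eyes.camera_params(c); p=cv2.imread(f"pics/{c}_f1.png")
    pts=[np.r_[g+x*ex+y*ey,z] for x,y,z in((12,0,222),(12,-60,222),(12,60,222),(12,15,222),(12,-15,222))]
    V=np.array(P["view"]); uv=cv2.projectPoints(np.array(pts),cv2.Rodrigues(V[:3,:3])[0],V[:3,3],np.array(P["mtx"]),np.array(P["dist"]))[0][:,0]
    u0,v0=(uv[0]-[50,18]).astype(int) if c=="top" else (uv[0]-[50,30]).astype(int)
    h=36 if c=="top" else 60
    cr=p[v0:v0+h,u0:u0+100]; cr=cv2.normalize(cr,None,0,255,cv2.NORM_MINMAX); k=6 if c=="scene" else 6
    out.append(cv2.resize(cr,None,fx=6,fy=6,interpolation=cv2.INTER_CUBIC)); print(c,((uv-[u0,v0])*6).round(0).tolist())
cv2.imwrite("pics/slot.png",np.vstack(out))
```

```text
top [[306.0, 113.0], [443.0, 98.0], [168.0, 127.0], [271.0, 116.0], [340.0, 109.0]]
scene [[304.0, 186.0], [378.0, 255.0], [234.0, 119.0], [287.0, 169.0], [323.0, 203.0]]
```

View pics/slot.png

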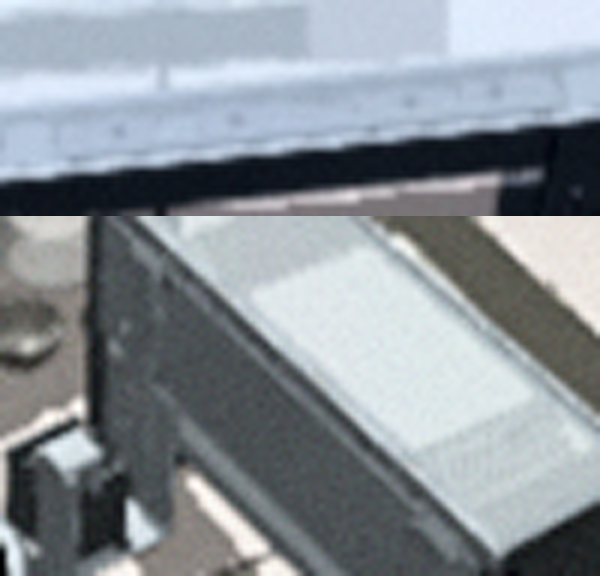

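The cover hides the pocket: only the trim with bolts shows in the top part at (120–500, 92–130), and the front plate in the lower part. So I find the slot by touch. I'll advance part way and check the held attitude with the fixed cameras.

```bash
python3 -m creep '[{"rx":0,"ry":0,"rz":0,"x":-10,"y":-1.3,"z":-4.5,"hand":-1},{"rx":0,"ry":0,"rz":0,"x":-20,"y":0,"z":0,"hand":-1},{"rx":0,"ry":0,"rz":0,"x":-20,"y":0,"z":0,"hand":-1},{"rx":0,"ry":0,"rz":0,"x":-15,"y":0,"z":0,"hand":-1},{"rx":0,"ry":0,"rz":0,"x":-10,"y":0,"z":0,"hand":-1},{"rx":0,"ry":0,"rz":0,"x":0,"y":0,"z":0,"hand":-1},{"rx":0,"ry":0,"rz":0,"x":0,"y":0,"z":0,"hand":-1}]' 120
cat > b.py <<'E'
exec(open("fx.py").read())
g=np.array([657.7,18.]); o=np.array(s["eef_pos"]); print("TCP rail",((o[:2]-g)@ex).round(1),((o[:2]-g)@ey).round(1),o[2])
w=W["scene"]; q=np.c_[(w[:,:2]-o[:2])@ex,(w[:,:2]-o[:2])@ey,w[:,2]-o[2]]
b=q[(q[:,0]>60)&(q[:,0]<135)&(abs(q[:,1])<40)&(q[:,2]>-15)&(q[:,2]<195)]
for lo,hi in((65,80),(80,95),(95,110),(110,125),(125,140),(140,155),(155,170),(170,178),(178,184),(184,190)):
    a=b[(b[:,2]>lo)&(b[:,2]<hi)&(b[:,0]>90)]
    if len(a)>4: print(lo,len(a),"x",np.percentile(a[:,0],[5,25,50,95]).round(1),"y",np.percentile(a[:,1],[5,50,95]).round(1))
a=q[(q[:,0]>25)&(q[:,0]<90)&(abs(q[:,1])<30)&(q[:,2]>54)&(q[:,2]<64)]
A=np.c_[a[:,:2],np.ones(len(a))]; c=np.linalg.lstsq(A,a[:,2],rcond=None)[0]; print("panel top slope",np.degrees(c[:2]).round(1),len(a),np.median(a,0))
for nm in("scene","top"):
    w=W[nm]; q=np.c_[(w[:,:2]-o[:2])@ex,(w[:,:2]-o[:2])@ey,w[:,2]-o[2]]
    t=q[(q[:,0]>100)&(q[:,0]<135)&(abs(q[:,1])<16)&(q[:,2]>170)&(q[:,2]<200)]; print(nm,"bridge",len(t),np.percentile(t[:,2],[50,75,90,98]).round(1) if len(t) else "")
E
python3 b.py f2
```

```text
time: 14.0
eef_pos: [483.1, -0.3, 93.1]
eef_rot: [-0.058, 0.998, 0.0, -0.001]
wrist_force: [-0.4, 0.4, -2.1]
grip_width: 41.6
grasp_force: 121.5
{'time': 14.0, 'joints': [-0.001, 0.202, -0.528, 0.841, -0.0, -0.117], 'eef_pos': [483.139, -0.31, 93.059], 'eef_rot': [-0.058, 0.998, 0.0, -0.001], 'wrist_force': [-0.385, 0.41, -2.1], 'grip_width': 41.647, 'grasp_force': 121.487}
TCP rail -175.5 2.2 93.05856720289142
65 42 x [101.1 102.3 105.2 107.6] y [-34.   -9.3  29.7]
80 50 x [101.  102.9 105.1 108.8] y [-32.4 -11.1  27.3]
95 25 x [100.9 102.3 103.1 108. ] y [-14.7  -4.6  21.3]
110 23 x [101.1 101.7 102.7 107. ] y [-15.5  -2.2  10.4]
125 29 x [101.3 102.5 103.4 109.5] y [-17.1  -7.5  12.1]
140 25 x [102.2 103.1 103.7 108.4] y [-16.5  -6.3   8.5]
155 39 x [101.5 103.4 104.6 126.3] y [-14.9  -8.7   7.5]
170 15 x [101.4 102.7 104.4 121.3] y [-14.6 -10.7   9. ]
178 49 x [102.5 107.1 113.5 125.5] y [-12.3  -2.4   9.3]
184 5 x [104.9 106.9 106.9 114.5] y [-12.6  -9.3   4.1]
panel top slope [-0.2  0.7] 64 [57.8919926  -8.08278322 56.03173804]
scene bridge 69 [180.9 182.1 183.6 184.7]
top bridge 0
```

Attitude is within about 0.5°, underside ≈ 83 mm, which is inside the 70–96 mm window. Go in under the cover.

```bash
python3 -m creep '[{"rx":0,"ry":0,"rz":0,"x":-12,"y":0,"z":0,"hand":-1},{"rx":0,"ry":0,"rz":0,"x":-15,"y":0,"z":0,"hand":-1},{"rx":0,"ry":0,"rz":0,"x":-14,"y":0,"z":0,"hand":-1},{"rx":0,"ry":0,"rz":0,"x":-12,"y":0,"z":0,"hand":-1},{"rx":0,"ry":0,"rz":0,"x":-7.5,"y":0,"z":0,"hand":-1},{"rx":0,"ry":0,"rz":0,"x":0,"y":0,"z":0,"hand":-1},{"rx":0,"ry":0,"rz":0,"x":0,"y":0,"z":0,"hand":-1}]' 120
python3 b.py f3 | head -12
```

```text
time: 14.98
eef_pos: [543.5, 6.8, 93.1]
eef_rot: [-0.058, 0.998, 0.0, -0.0]
wrist_force: [0.6, 0.6, -2.4]
grip_width: 41.8
grasp_force: 121.5
{'time': 14.975, 'joints': [0.012, 0.305, -0.39, 0.877, -0.0, -0.104], 'eef_pos': [543.457, 6.763, 93.119], 'eef_rot': [-0.058, 0.998, 0.0, -0.0], 'wrist_force': [0.633, 0.59, -2.399], 'grip_width': 41.789, 'grasp_force': 121.481}
TCP rail -114.8 2.2 93.119245438272
65 56 x [101.3 103.2 105.3 115.6] y [-36.  -13.3  25.5]
80 74 x [101.2 104.4 107.4 116. ] y [-35.5 -14.6  30.2]
95 58 x [101.  103.  112.3 116.6] y [-35.6 -12.6  33.5]
110 59 x [101.8 103.6 114.2 116.5] y [-34.1 -11.3  37.6]
125 66 x [101.1 103.4 114.  118.1] y [-38.2 -12.6  34.7]
140 43 x [101.3 103.  104.7 118.5] y [-32.4 -11.   31.4]
155 20 x [101.  102.4 102.9 105.3] y [-14.8  -3.4  11.6]
panel top slope [-1.9 -0.2] 54 [63.64348884 -8.6332279  56.16605848]
scene bridge 0 
top bridge 0
```

```bash
python3 -m creep '[{"rx":0,"ry":0,"rz":0,"x":0,"y":0,"z":6,"hand":-1},{"rx":0,"ry":0,"rz":0,"x":0,"y":0,"z":8,"hand":-1},{"rx":0,"ry":0,"rz":0,"x":0,"y":0,"z":6,"hand":-1},{"rx":0,"ry":0,"rz":0,"x":0,"y":0,"z":3,"hand":-1},{"rx":0,"ry":0,"rz":0,"x":0,"y":0,"z":0,"hand":-1},{"rx":0,"ry":0,"rz":0,"x":0,"y":0,"z":0,"hand":-1}]' 120
python3 -m creep '[{"rx":0,"ry":0,"rz":0,"x":0,"y":0,"z":1,"hand":-1},{"rx":0,"ry":0,"rz":0,"x":0,"y":0,"z":1,"hand":-1},{"rx":0,"ry":0,"rz":0,"x":0,"y":0,"z":0,"hand":-1},{"rx":0,"ry":0,"rz":0,"x":0,"y":0,"z":0,"hand":-1}]' 120
python3 -m creep '[{"rx":0,"ry":0,"rz":0,"x":0,"y":0,"z":1,"hand":-1},{"rx":0,"ry":0,"rz":0,"x":0,"y":0,"z":1,"hand":-1},{"rx":0,"ry":0,"rz":0,"x":0,"y":0,"z":0,"hand":-1},{"rx":0,"ry":0,"rz":0,"x":0,"y":0,"z":0,"hand":-1}]' 120
```

```text
time: 15.82
eef_pos: [544.2, 6.8, 70.5]
eef_rot: [-0.058, 0.998, -0.0, 0.0]
wrist_force: [0.4, 0.0, -2.8]
grip_width: 41.6
grasp_force: 121.5
time: 16.32
eef_pos: [544.0, 6.8, 68.3]
eef_rot: [-0.058, 0.998, 0.0, 0.0]
wrist_force: [-0.3, 0.4, -1.6]
grip_width: 41.8
grasp_force: 121.5
time: 16.82
eef_pos: [544.6, 6.8, 66.7]
eef_rot: [-0.058, 0.998, 0.0, 0.001]
wrist_force: [1.4, 0.5, 0.3]
grip_width: 42.2
grasp_force: 121.6
```

Contact begins at TCP z ≈ 67, so the tongue is on a block. Slide sideways under light pressure.

```bash
python3 -m creep '[{"rx":0,"ry":0,"rz":0,"x":0,"y":0,"z":1,"hand":-1},{"rx":0,"ry":0,"rz":0,"x":0,"y":0,"z":0,"hand":-1}]' 120
python3 - <<'E'
from cell import bot
for _ in range(1): print(bot.get_state()["wrist_torque"])
E
python3 -m creep '[{"rx":0,"ry":0,"rz":0,"x":0,"y":2,"z":0,"hand":-1},{"rx":0,"ry":0,"rz":0,"x":0,"y":2,"z":0,"hand":-1},{"rx":0,"ry":0,"rz":0,"x":0,"y":0,"z":0,"hand":-1}]' 120
python3 -m creep '[{"rx":0,"ry":0,"rz":0,"x":0,"y":2,"z":0,"hand":-1},{"rx":0,"ry":0,"rz":0,"x":0,"y":2,"z":0,"hand":-1},{"rx":0,"ry":0,"rz":0,"x":0,"y":0,"z":0,"hand":-1}]' 120
python3 - <<'E'
from cell import bot
for _ in range(1): print(bot.get_state()["wrist_torque"])
E
```

```text
time: 17.08
eef_pos: [545.2, 6.9, 66.0]
eef_rot: [-0.058, 0.998, 0.0, 0.001]
wrist_force: [3.4, 0.2, 3.7]
grip_width: 41.9
grasp_force: 121.9
[ 0.11922934 -0.70178139 -0.02657617]
time: 17.45
eef_pos: [543.5, 10.6, 65.4]
eef_rot: [-0.058, 0.998, -0.0, 0.0]
wrist_force: [2.3, -2.9, 3.3]
grip_width: 41.9
grasp_force: 122.1
time: 17.82
eef_pos: [543.1, 14.8, 65.3]
eef_rot: [-0.058, 0.998, -0.0, 0.0]
wrist_force: [0.9, -3.0, 3.9]
grip_width: 41.9
grasp_force: 122.1
[-0.0941583  -0.66226677 -0.31492559]
```

```bash
python3 -m creep '[{"rx":0,"ry":0,"rz":0,"x":0,"y":-3,"z":0,"hand":-1},{"rx":0,"ry":0,"rz":0,"x":0,"y":-3,"z":0,"hand":-1},{"rx":0,"ry":0,"rz":0,"x":0,"y":-3,"z":0,"hand":-1},{"rx":0,"ry":0,"rz":0,"x":0,"y":-2,"z":0,"hand":-1},{"rx":0,"ry":0,"rz":0,"x":0,"y":0,"z":0,"hand":-1}]' 120
python3 -m creep '[{"rx":0,"ry":0,"rz":0,"x":0,"y":-1.5,"z":0,"hand":-1},{"rx":0,"ry":0,"rz":0,"x":0,"y":-1.5,"z":0,"hand":-1},{"rx":0,"ry":0,"rz":0,"x":0,"y":0,"z":0,"hand":-1}]' 120
python3 -m creep '[{"rx":0,"ry":0,"rz":0,"x":0,"y":-1.5,"z":0,"hand":-1},{"rx":0,"ry":0,"rz":0,"x":0,"y":-1.5,"z":0,"hand":-1},{"rx":0,"ry":0,"rz":0,"x":0,"y":0,"z":0,"hand":-1}]' 120
```

```text
time: 18.45
eef_pos: [544.1, 3.4, 65.2]
eef_rot: [-0.058, 0.998, -0.0, -0.0]
wrist_force: [0.0, 2.5, 3.3]
grip_width: 41.8
grasp_force: 122.1
time: 18.82
eef_pos: [543.5, 0.3, 64.4]
eef_rot: [-0.058, 0.998, -0.0, -0.001]
wrist_force: [-1.2, -0.7, -3.2]
grip_width: 42.2
grasp_force: 121.6
time: 19.2
eef_pos: [545.0, -2.3, 65.3]
eef_rot: [-0.058, 0.998, -0.0, -0.0]
wrist_force: [-0.9, -0.3, -3.0]
grip_width: 42.0
grasp_force: 121.7
```

The reaction vanished, so the tongue has dropped into the slot. Lower further.

```bash
python3 -m creep '[{"rx":0,"ry":0,"rz":0,"x":0,"y":0,"z":1,"hand":-1},{"rx":0,"ry":0,"rz":0,"x":0,"y":0,"z":1,"hand":-1},{"rx":0,"ry":0,"rz":0,"x":0,"y":0,"z":0,"hand":-1}]' 120
python3 -m creep '[{"rx":0,"ry":0,"rz":0,"x":0,"y":0,"z":1,"hand":-1},{"rx":0,"ry":0,"rz":0,"x":0,"y":0,"z":1,"hand":-1},{"rx":0,"ry":0,"rz":0,"x":0,"y":0,"z":0,"hand":-1}]' 120
```

```text
time: 19.58
eef_pos: [545.0, -2.1, 63.2]
eef_rot: [-0.058, 0.998, 0.0, -0.0]
wrist_force: [-0.4, 0.5, -2.9]
grip_width: 42.1
grasp_force: 121.7
time: 19.95
eef_pos: [545.0, -2.2, 61.2]
eef_rot: [-0.058, 0.998, -0.0, -0.0]
wrist_force: [-0.4, -0.2, -2.6]
grip_width: 41.9
grasp_force: 121.7
```

```bash
python3 -m creep '[{"rx":0,"ry":0,"rz":0,"x":0,"y":0,"z":1,"hand":-1},{"rx":0,"ry":0,"rz":0,"x":0,"y":0,"z":0,"hand":-1},{"rx":0,"ry":0,"rz":0,"x":0,"y":0,"z":0,"hand":-1}]' 120
python3 -m creep '[{"rx":0,"ry":0,"rz":0,"x":0,"y":0,"z":1,"hand":-1},{"rx":0,"ry":0,"rz":0,"x":0,"y":0,"z":0,"hand":-1},{"rx":0,"ry":0,"rz":0,"x":0,"y":0,"z":0,"hand":-1}]' 120
python3 b.py f4 | sed -n 2,12p
```

```text
time: 20.32
eef_pos: [545.7, -2.1, 60.7]
eef_rot: [-0.058, 0.998, -0.0, 0.001]
wrist_force: [1.5, 0.1, 0.3]
grip_width: 42.1
grasp_force: 121.9
time: 20.7
eef_pos: [546.5, -2.1, 60.1]
eef_rot: [-0.058, 0.998, -0.0, 0.001]
wrist_force: [2.9, 0.9, 4.7]
grip_width: 41.6
grasp_force: 122.3
TCP rail -112.8 -7.0 60.10288160157235
65 43 x [100.4 101.8 103.6 107.8] y [-33.3  -5.9  27.9]
80 62 x [100.6 102.9 105.3 114.3] y [-33.4  -9.8  31.1]
95 57 x [100.7 102.4 111.1 114.6] y [-38.1 -13.1  36. ]
110 55 x [100.7 102.  112.3 114.3] y [-35.5 -11.   35.6]
125 60 x [100.  101.8 111.6 114.5] y [-36.7 -12.7  33.2]
140 56 x [100.9 102.1 111.9 114.2] y [-36.4 -10.9  36. ]
155 70 x [100.2 102.2 112.2 127.3] y [-37.  -12.   34.5]
170 40 x [100.1 103.1 111.9 115.5] y [-34.1 -12.8  34.5]
178 25 x [ 99.4 102.4 105.6 113.5] y [-14.2  -2.8   8.6]
184 5 x [100.2 100.6 104.3 109.6] y [-10.6  -2.7   1.3]
```

The bridge seats at TCP z ≈ 60.7, 6 mm below the block contact, so it is fully home. Ease off, then release.

```bash
python3 -m creep '[{"rx":0,"ry":0,"rz":0,"x":0,"y":0,"z":-0.8,"hand":-1},{"rx":0,"ry":0,"rz":0,"x":0,"y":0,"z":0,"hand":-1}]' 60
python3 -m creep '[{"rx":0,"ry":0,"rz":0,"x":0,"y":0,"z":0,"hand":-1},{"rx":0,"ry":0,"rz":0,"x":0,"y":0,"z":0,"hand":0.1},{"rx":0,"ry":0,"rz":0,"x":0,"y":0,"z":0,"hand":0.3},{"rx":0,"ry":0,"rz":0,"x":0,"y":0,"z":0,"hand":0.5},{"rx":0,"ry":0,"rz":0,"x":0,"y":0,"z":0,"hand":0.5},{"rx":0,"ry":0,"rz":0,"x":0,"y":0,"z":0,"hand":0.5}]' 30
python3 b.py f5 | sed -n 1,14p
```

```text
time: 21.05
eef_pos: [545.4, -2.2, 60.4]
eef_rot: [-0.058, 0.998, -0.0, 0.0]
wrist_force: [4.1, 0.4, 4.4]
grip_width: 41.7
grasp_force: 122.4
time: 21.8
eef_pos: [544.9, -2.2, 60.0]
eef_rot: [-0.058, 0.998, -0.0, -0.0]
wrist_force: [0.8, 0.2, 1.2]
grip_width: 63.8
grasp_force: 0.0
{'time': 21.8, 'joints': [-0.004, 0.342, -0.424, 0.805, -0.0, -0.121], 'eef_pos': [544.921, -2.177, 60.004], 'eef_rot': [-0.058, 0.998, -0.0, -0.0], 'wrist_force': [0.806, 0.152, 1.247], 'grip_width': 63.799, 'grasp_force': 0.0}
TCP rail -114.4 -6.9 60.00442744094174
65 39 x [106.4 108.2 110.4 113.4] y [-33.   -9.5  28.2]
80 57 x [104.8 106.7 110.1 115.4] y [-33.7  -8.5  30.1]
95 54 x [104.9 107.  113.7 116.3] y [-35.7 -14.   36.3]
110 51 x [103.6 104.8 112.7 116.4] y [-36.7 -12.5  34.4]
125 54 x [102.4 105.1 113.6 116.3] y [-36.7 -14.4  35.2]
140 54 x [101.5 102.9 113.2 116.4] y [-33.  -12.8  31.2]
155 65 x [100.3 102.9 113.8 128.9] y [-35.9 -11.1  34.3]
170 43 x [100.7 103.4 114.3 117.7] y [-37.1 -12.9  36.2]
178 25 x [100.5 102.7 105.5 114.2] y [-12.6  -1.9  23.5]
184 8 x [101.8 104.1 106.5 110.4] y [-10.2  -3.    5.9]
panel top slope [3.9 1.5] 21 [75.53770458  3.67266562 55.24011717]
scene bridge 47 [180.3 182.8 184.6 186.2]
```

It hangs free with a small natural tilt of about 4°: centre of mass in front of the lip, back plate resting on the front plate. Retreat and verify.

```bash
python3 -m creep '[{"rx":0,"ry":0,"rz":0,"x":8,"y":0,"z":0,"hand":0.6},{"rx":0,"ry":0,"rz":0,"x":20,"y":0,"z":0,"hand":0.6},{"rx":0,"ry":0,"rz":0,"x":35,"y":0,"z":0,"hand":0.6},{"rx":0,"ry":0,"rz":0,"x":40,"y":0,"z":-20,"hand":0.6},{"rx":0,"ry":0,"rz":0,"x":30,"y":0,"z":-40,"hand":0.6},{"rx":0,"ry":0,"rz":0,"x":0,"y":0,"z":-50,"hand":0.6},{"rx":0,"ry":0,"rz":0,"x":0,"y":0,"z":-40,"hand":0.6},{"rx":0,"ry":0,"rz":0,"x":0,"y":0,"z":0,"hand":0.6}]' 30
cat > c.py <<'E'
exec(open("fx.py").read())
g=np.array([657.7,18.])
for nm in W:
    w=W[nm]; r=np.c_[(w[:,:2]-g)@ex,(w[:,:2]-g)@ey,w[:,2]]
    a=r[(r[:,0]>-135)&(r[:,0]<-90)&(abs(r[:,1]+8)<30)&(r[:,2]>74)&(r[:,2]<100)]; print(nm,"tab",len(a),np.percentile(a,[5,50,95],axis=0).round(1).tolist() if len(a) else "")
    for lo in range(110,240,15):
        a=r[(r[:,0]>-30)&(r[:,0]<-4)&(abs(r[:,1]+8)<22)&(r[:,2]>lo)&(r[:,2]<lo+15)]
        if len(a)>4: print("  neck",lo,len(a),np.median(a,0).round(1))
    a=r[(r[:,0]>-20)&(r[:,0]<25)&(abs(r[:,1]+8)<16)&(r[:,2]>236)&(r[:,2]<262)]; print("bridge",len(a),np.percentile(a,[10,50,90,98],axis=0).round(1).tolist() if len(a)>4 else "")
p=cv2.imread("pics/scene_%s.png"%sys.argv[1]); t=cv2.imread("pics/top_%s.png"%sys.argv[1])
cv2.imwrite("pics/fin.png",np.hstack([cv2.resize(p[100:260,290:450],(480,480)),cv2.resize(t[80:240,260:360],(300,480))]))
E
python3 c.py f6
```

```text
time: 22.9
eef_pos: [414.8, -17.8, 213.2]
eef_rot: [-0.058, 0.998, -0.0, 0.003]
wrist_force: [0.1, 0.6, -0.1]
grip_width: 68.3
grasp_force: 0.0
{'time': 22.9, 'joints': [-0.043, -0.031, -0.492, 1.104, -0.0, -0.16], 'eef_pos': [414.768, -17.796, 213.167], 'eef_rot': [-0.058, 0.998, -0.0, 0.003], 'wrist_force': [0.053, 0.553, -0.09], 'grip_width': 68.265, 'grasp_force': 0.0}
scene tab 46 [[-113.7, -29.6, 75.5], [-110.0, -10.6, 82.2], [-104.5, 10.5, 86.4]]
  neck 110 19 [ -6.7 -10.2 116.9]
  neck 125 19 [ -6.9  -9.4 131.9]
  neck 140 23 [ -7.8 -14.1 147.1]
  neck 155 21 [ -8.3  -9.5 162.8]
  neck 170 16 [ -9.4 -14.8 177.6]
  neck 185 24 [-10.3 -12.  192.2]
  neck 200 22 [-11.1 -13.7 207.2]
  neck 215 23 [-12.3 -13.6 221.2]
  neck 230 40 [-11.9 -11.5 240.1]
bridge 41 [[-14.3, -20.4, 237.1], [-9.9, -11.7, 241.8], [-3.2, -1.6, 244.4], [1.0, 0.5, 245.9]]
top tab 0 
  neck 110 14 [ -6.3  -9.5 116.7]
  neck 125 14 [ -6.7  -8.  133.2]
  neck 140 17 [ -7.4 -10.8 149.2]
  neck 155 13 [ -8.8  -5.2 161.7]
  neck 170 16 [ -9.5  -9.3 177.8]
  neck 185 14 [-10.8  -9.2 194.1]
  neck 200 17 [-11.9 -10.5 207.9]
  neck 215 16 [-12.7  -6.5 221.9]
  neck 230 7 [-14.1 -12.8 232.1]
bridge 2
```

View pics/fin.png

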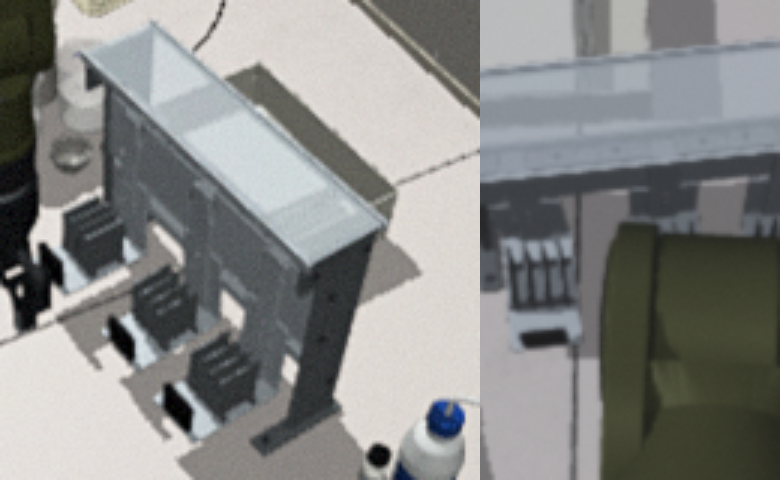

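The final view shows the carrier hanging at the middle station (tab at (122,340)) between the fixed ones. It tilts about 3°, its bridge top is at z ≈ 244–246, which is the home height of 244, and the gripper is clear.

```bash
python3 -c "
from cell import bot
print(bot.hand_in())"
```

```text
the job is handed in; nothing more can be done
None
```

The carrier is hanging fully home on the middle station after being stood upright on the bench and taken again by the tab; it hangs about 3° off vertical, the robot is clear, the beaker, bowl and timer were not touched, and I handed the job in at about 23 s.

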